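# Click the tiffin clamp shut with pliers

### The arm

A 7-joint arm with a two-finger parallel gripper is mounted at the origin on the work surface. World frame = base frame: x ahead of the robot, y to its left, z up, the work surface at z = 0. Lengths are in m, angles in rad, forces in N, time in s.
With the tool pointing down it reaches from about 0.4 to 0.85 m from the base axis. Payload 10.4 kg.
Tool frame: the origin (TCP) lies between the finger pads; the fingertips stand 8 mm ahead of it and the grasp point (between the pads) lies 11 mm behind it; z points along the fingers, y is the line along which they close (so a half turn about z gives the same grasp; the last joint's range is limited). The gripper opens to 87 mm and grips with 3 to 60 N. Pads are 19 mm wide; open, the fingers measure 117 mm over their backs; the gripper's body (75 mm by 190 mm) begins 51 mm behind the grasp point.
Start: joints at [1.284, 0.332, -0.065, 1.46, 0.022, 1.35, -0.088], TCP at [0.163, -0.603, 0.231] pointing down, gripper open.
Joint ranges: [-2.6, 2.6], [-0.5, 2.12], [-1.47, 1.34], [0.16, 2.42], [-1.27, 4.41], [0.06, 2.06], [-2.6, 2.6]. Speed limits (rad/s): [2.22, 2.22, 2.79, 2.79, 3.14, 3.14, 3.14].

### API

Orientations are given as a unit quaternion [w, x, y, z].
In Python, from bench import robot gives the robot as it stands. The module is installed in compiled form; this text tells all that it offers.
- The arm moves only by the tool apply_moves, never from a script. Its argument "increments" is one flat list of numbers, 5 for each row, row after row: the finger opening in cm, from 0 to 8.7, then the shift along the tool's x, y, z in cm, then the turn about the tool's z in degrees. A call has 1 to 10 rows; each row is the pose to reach, as a shift and turn from the pose commanded when the call began, along the tool's axes at that moment; what a row does not reach only later rows make up. A row lasts 1/10 s, in which the tool goes at most 50 mm and 8.59 degrees, less where a joint would pass 70% of its speed; a pose out of reach is approached as far as the arm can. A call with a gripper value outside its range is refused whole. The fingers move at their own pace and stop on an object; "grip_force" is the grip in N (left out, the last holds). Time passes only in rows, so rows that repeat a pose let the fingers close. It gives the time, the measured TCP pose, the force, the opening and the grip force at its end, in the units of the state.
- robot.get_obs(): the state, without advancing time (a new reading comes with each control period).
- robot.capture(name): name is "scene" or "top" or "wrist"; returns a dict with "img" (480x640x3 uint8, red, green, blue), "fx", "fy", "cx", "cy" (pixels), "R" (3x3) and "t" (3): a world point X has camera coordinates R X + t; the wrist camera has in their place "T_tool_cam" (4x4, takes a point from camera to tool coordinates, whose origin is the TCP and whose axes are the flange's). Camera axes: x right, y down, z forward; pixel columns grow to the right and rows downward; lengths in m; the calibration is good to about 2 mm. A picture is of the moment at which its call begins: read the wrist's pose just before it. There is no depth.
- robot.close_job(): hands the job in; it is judged then, once.
The state is a dict: "clock": time; "joint_pos": joint angles; "joint_vel": joint speeds; "joint_efforts": joint torques, N m; "tcp_pos": TCP position; "ee_rot": TCP orientation; "force": force on the tool from outside, world axes, zero at the start; "moment": the same for the moment, N m; "width": opening from 0.0 (shut) to 1.0 (fully open); "finger_force": force on a finger pad.
Only numpy, scipy, OpenCV 4.12 (cv2) and the standard library are available. Lean on these libraries where they do the work, as an engineer would, in place of code of your own. Each camera call takes 0.05 s, during which the arm holds its last target. There are 200 camera calls.

### The job

Clear away the katori that stands in front of the tiffin carrier's side clamp, take the red-handled pliers, slide their jaws under the folded-down carrying handle to either side of the clamp's two tabs and squeeze until the tabs click shut. Lay the pliers back flat in the middle of the blue trivet and let go. The gripper itself must not touch the carrier, the katori must stay upright on the table, and the other tableware must be left where it is.

Things in the scene. Friction and masses are not known exactly. Their poses are not given: they have to be found in the camera images.
- pliers: loose steel spring pliers with red handles flat on the blue trivet, 210 g (balance point 65 mm behind the pivot), 172 mm long, 20 mm tall (pivot boss 24 mm). Origin on the underside under the pivot; x runs along them to the jaws, z up. Squeezing the handles closes the jaws symmetrically. The frame is that of the leg with the +y handle: while squeezed, the middle line is x turned by minus half of pliers_hinge
- pliers_mid (a point): point on the underside of the pliers at rest, on their middle line 24 mm behind the pivot: the middle of their length
- pliers_grip (a point): where to squeeze: between the red handles, 70 mm behind the pivot, 10 mm above the underside. Handles: upright flat bars 12 mm thick, nearly parallel, from 42 to 110 mm behind the pivot; over their outsides at rest 66 mm here, 63 mm at the front end, 71 mm at the tail. 1 mm on a handle here moves a jaw 0.7 mm at pliers_jaw
- pliers_jaw (a point): between the jaws, 50 mm ahead of the pivot, 10 mm above the underside: where the clamp's ribs should lie. Jaws: 8 mm bars, 50 mm free between them here at rest, tips 62 mm ahead of the pivot, 70 mm over their outsides
- pliers_hinge (a joint): angle (rad) between the legs of the pliers: 0 at rest, held open by a spring (about 7 N on each handle at pliers_grip to start), grows as squeezed, stop at 0.64; about 0.12 with 58 mm over the handles, 0.56 when the jaws have shut the clamp (handles 27 mm over their outsides, 20 N)
- trivet: round blue silicone trivet, 200 mm across, 8 mm thick, fixed to the table; origin at the centre of its underside
- carrier: steel tiffin carrier fixed to the table: a two-tier can 100 mm across (side straps to 57 mm from the axis), 122 mm tall (knob to 149 mm), origin at the centre of its underside, z up. Its clamp and its folded-down carrying handle are on its -x side
- bar (a point): middle of the underside of the black grip bar of the folded-down carrying handle, 104 mm from the carrier's axis, 42 mm above the table, free below. The bar is 14 mm thick, 116 mm long across the carrier's y; two level rods 10 mm thick lead from its ends (58 mm either side) back to the can
- clamp (a point): middle of the side clamp, 77 mm from the carrier's axis, 21 mm above the table, axes as the carrier's: two brass tabs hinged on the can wall, reaching to 86 mm from the axis, z 6 to 36 mm. Each has an upright yellow rib on its outer face, level with this point. Over the ribs: 35 mm open, 22 mm shut. The tabs move together; about 10 N on each rib clicks them over and they stay shut
- tab_l (a joint): angle (rad) of the clamp's tabs: 0 open at the start, click point at 0.13, 0.24 snapped shut
- katori: the katori standing in front of the clamp, in the way of the pliers: open steel bowl, 82 mm across, 30 mm tall, foot 70 mm across; origin at the centre of its underside, z up, 120 g, stands free on the table
- row0: nearest steel katori of the row of three in the middle of the table: open steel bowl, 82 mm across, 30 mm tall, foot 70 mm across; origin at the centre of its underside, z up; leave alone
- shaker: glass salt shaker with steel cap, 44 mm across, 98 mm tall, beside the clamp's approach; origin under its centre; leave alone
- tumbler: open steel tumbler, 66 mm across, 100 mm tall, beside the clamp's approach; origin under its centre; leave alone
- jar: amber glass jar with yellow lid, 60 mm across, 120 mm tall, in the middle near the robot; origin under its centre; leave alone
- thali: empty steel thali plate, 240 mm across, 20 mm tall, at the left of the table; origin under its centre; leave alone

How it is judged:
On the way:
1. the pliers have pressed the clamp's tabs past the click point to shut (value of joint tab_l above 0.2 rad and contact force between pliers and carrier above 0.5 N), for 0.1 s.
At the end, for the whole second after the job is handed in: The clamp's tabs are snapped shut (above 0.2 rad); the pliers lie released, flat (within 0.1 rad) and at rest on the trivet with the middle of their length within 45 mm of the trivet's centre; the katori has been moved at least 40 mm and stands upright and still on the table (value of joint tab_l above 0.2 rad and horizontal distance between pliers_mid and trivet below 0.045 m and height (world z) of pliers_mid between 0.003 and 0.013 m and angle between pliers's own z axis and vertical below 0.1 rad and linear speed of each of pliers, katori below 0.02 m/s and distance of katori from where it was at the start of the episode above 0.04 m and height (world z) of katori below 0.008 m and angle between katori's own z axis and vertical below 0.15 rad); the robot touches nothing.
It fails at once if the gripper or arm touches the carrier or its clamp (contact force between any of the fingers, the arm and carrier above 1 N).
It fails at once if the katori is tipped over (angle between katori's own z axis and vertical above 0.6 rad).
It fails at once if one of the other pieces of tableware is pushed more than 20 mm away or tipped (distance of any of row0, shaker, tumbler, jar, thali from where it was at the start of the episode above 0.02 m or angle between any of row0, shaker, tumbler, jar, thali's own z axis and vertical above 0.3 rad).
It also fails if it takes over 69 s, if anything falls off the work surface, if the arm or the gripper's body presses on something with over 40 N, if the wrist force passes 120 N, or if a joint passes its speed limit or range.

## Working session

There is one attempt and no reset: what is moved stays moved. The work goes in short steps, Python scripts to look and compute and a tool call to move; the robot and the scene stay as the last step left them, time stands still between calls to the robot, and variables do not carry over. Pictures are saved under pics/ and viewed, at most 10 in all, crops included, and the job is handed in when it is done.

Besides the shell and the picture viewer there is one more tool, called as a command line: name --argument value ..., lists and objects as JSON in quotes. apply_moves: Moves the arm, as the interface text tells. Its arguments: {"type":"object","properties":{"increments":{"type":"array"},"grip_force":{"type":"number"}},"required":["increments"]}

```bash
mkdir -p pics
python3 - <<'E'
from bench import robot
import cv2,numpy as np,pickle
o=robot.get_obs();print(o['clock'],o['tcp_pos'],o['ee_rot'],o['width'])
d={}
for n in("scene","top","wrist"):
    c=robot.capture(n);d[n]=c;print({k:np.round(v,4).tolist() for k,v in c.items() if k!='img'})
    cv2.imwrite(f"pics/{n}0.png",c['img'][:,:,::-1])
pickle.dump(d,open('d0.pkl','wb'))
E
```

```text
0.0 [ 0.16289404 -0.60301672  0.22974786] [-7.02359955e-04  9.91311710e-01  1.31531697e-01 -1.10327249e-04] 1.0026652087853931
{'fx': 592.2632, 'fy': 592.2632, 'cx': 322.9934, 'cy': 240.3858, 'R': [[-0.2691, 0.9629, 0.0208], [0.6995, 0.2103, -0.683], [-0.662, -0.1692, -0.7301]], 't': [0.0659, -0.3839, 1.8759]}
{'fx': 545.4324, 'fy': 545.4324, 'cx': 313.1207, 'cy': 242.0377, 'R': [[0.0263, -0.9996, 0.0143], [-0.9847, -0.0284, -0.1718], [0.1721, -0.0096, -0.985]], 't': [0.0745, 0.5805, 1.2165]}
{'fx': 387.2338, 'fy': 387.2338, 'cx': 323.062, 'cy': 233.5976, 'T_tool_cam': [[0.0003, -0.9651, -0.262, 0.071], [1.0, 0.0004, -0.0004, -0.0002], [0.0005, -0.262, 0.9651, -0.1547], [0.0, 0.0, 0.0, 1.0]]}
```

View pics/top0.png

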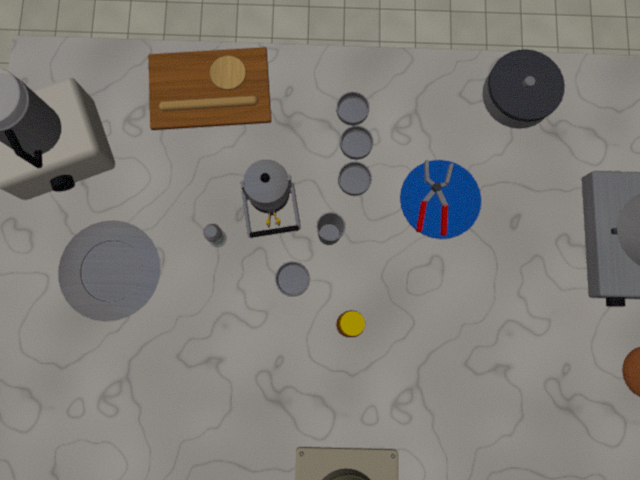

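View pics/scene0.png

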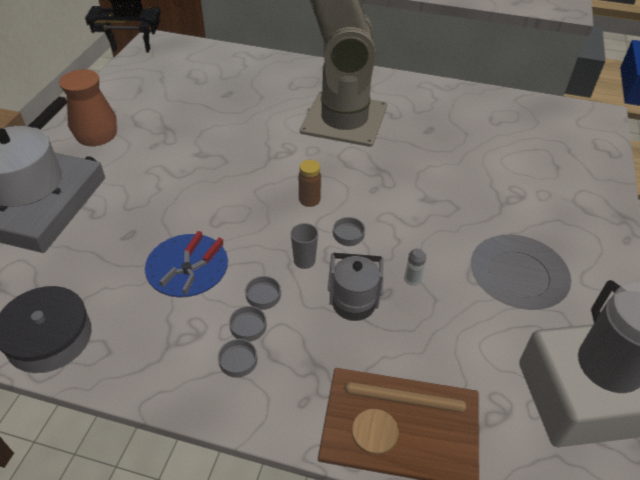

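The top view has the katori at about (293,279), the carrier knob at (265,178), the clamp at (272,218), the pliers' pivot at (436,187) and the tumbler at (330,230). I'll zoom in to measure.

```bash
cat > h.py <<'E'
import numpy as np,cv2
def bp(c,u,v,z,R=None,t=None):
    "world points at height z for pixels u,v"
    R=c['R'] if R is None else R; t=c['t'] if t is None else t
    d=np.array([(u-c['cx'])/c['fx'],(v-c['cy'])/c['fy'],1.])
    o=-R.T@t; d=R.T@d
    return o+d*(z-o[2])/d[2]
def wristRt(c,o):
    from scipy.spatial.transform import Rotation as Ro
    q=o['ee_rot'];A=np.eye(4);A[:3,:3]=Ro.from_quat([q[1],q[2],q[3],q[0]]).as_matrix();A[:3,3]=o['tcp_pos']
    M=np.linalg.inv(A@c['T_tool_cam']);return M[:3,:3],M[:3,3]
def pj(c,X,R=None,t=None):
    R=c['R'] if R is None else R; t=c['t'] if t is None else t
    p=R@np.array(X)+t;return c['fx']*p[0]/p[2]+c['cx'],c['fy']*p[1]/p[2]+c['cy']
E
python3 - <<'E'
import pickle,cv2,numpy as np
from h import *
d=pickle.load(open('d0.pkl','rb'));c=d['top'];im=c['img'].astype(int)
r,g,b=im[...,0],im[...,1],im[...,2]
blue=((b>120)&(r<60)).astype(np.uint8);red=((r>120)&(g<50)&(b<60)).astype(np.uint8)
hull=cv2.convexHull(cv2.findNonZero(blue));(u,v),ax,_=cv2.fitEllipse(hull);print('trivet',u,v,ax,bp(c,u,v,.008))
n,l,s,ce=cv2.connectedComponentsWithStats(red)
for i in range(1,n):
    if s[i,4]>30:
        print('red',s[i],ce[i],bp(c,*ce[i],.022))
        p=np.argwhere(l==i)[:,::-1].astype(np.float32);P=np.array([bp(c,*q,.026)[:2] for q in p]);e=np.linalg.eigh(np.cov(P.T))[1][:,1];print('dir',e, 'ext',(P@e).max()-(P@e).min())
for n,u,v,z in[('katori',293,278,.03),('knob',265,177,.149),('shaker',211,231,.098),('tumb',330,228,.1),('row0',355,178,.03),('jar',351,323,.12),('pivot',436,187,.032)]:print(n,bp(c,u,v,z))
cv2.imwrite('pics/topc.png',cv2.resize(c['img'][150:310,195:405,::-1],None,fx=3.7,fy=3.7,interpolation=cv2.INTER_CUBIC))
c2=d['scene'];a=cv2.resize(c2['img'][210:330,290:440,::-1],None,fx=5,fy=5,interpolation=cv2.INTER_CUBIC);cv2.imwrite('pics/scc.png',a)
E
```

```text
trivet 440.2631530761719 198.93563842773438 (76.9229965209961, 80.88954162597656) [ 0.70119782 -0.21739794  0.008     ]
red [417 201  10  30 128] [421.46875 215.46875] [ 0.65525764 -0.16810471  0.022     ]
dir [-0.98336142  0.18165991] ext 0.07254130811080783
red [442 206   6  28 116] [444.35344828 219.71551724] [ 0.64644752 -0.22305245  0.022     ]
dir [-0.99918626  0.04033379] ext 0.06655764593375069
katori [0.49527948 0.13488772 0.03      ]
knob [0.70166417 0.20002302 0.149     ]
shaker [0.58822647 0.31957488 0.098     ]
tumb [0.60240945 0.05399579 0.1       ]
row0 [ 0.74117824 -0.00652587  0.03      ]
jar [0.39266647 0.00557067 0.12      ]
pivot [ 0.72410758 -0.20156757  0.032     ]
```

View pics/topc.png

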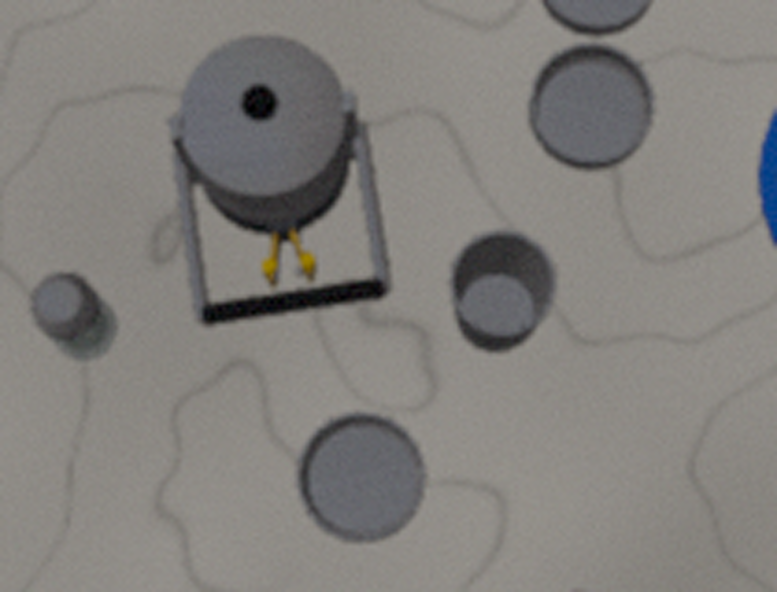

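Crop: knob (260,102), bar ends (207,313) and (383,287), ribs near (270,267) and (307,266), and katori centre (362,478). The bar is rotated a few degrees relative to the image.

Run:
```python
import pickle
from h import *
d=pickle.load(open('d0.pkl','rb'));c=d['top'];s=d['scene']
f=lambda u,v,z:bp(c,195+(u+.5)/3.7-.5,150+(v+.5)/3.7-.5,z)
K=f(260,102,.145);b1=f(207,313,.053);b2=f(383,287,.053);m=(b1+b2)/2
print('knob',K,'bar',b1,b2,m,np.linalg.norm(b1-b2),'dist',np.linalg.norm((m-K)[:2]))
r=(f(270,267,.03)+f(307,266,.03))/2;print('ribs mid',r,f(270,267,.03)-f(307,266,.03))
kat=f(362,478,.03);tu=f(503,285,.1);sh=f(66,305,.098);
e=(m-b1)[:2];e=(b1-b2)[:2];e/=np.linalg.norm(e);ax=np.array([e[1],-e[0]]) # carrier x
y=e;print('carrier x from bar',ax,np.degrees(np.arctan2(ax[1],ax[0])),'from knob',np.degrees(np.arctan2(*(K-m)[1::-1])))
for n,p in dict(kat=kat,tu=tu,sh=sh,jar=np.array([.393,.0056,0]),r=r).items():
    q=(p-K)[:2];print(n,p,'carrier frame',q@ax,q@y)
# scene check
for n,p in dict(K=K,b1=b1,b2=b2,kat=kat,tu=tu,sh=sh).items():print(n,np.round(pj(s,p)))
```

```text
knob [0.70238817 0.20055015 0.145     ] bar [0.59182738 0.23583607 0.053     ] [0.61164375 0.12620588 0.053     ] [0.60173556 0.18102097 0.053     ] 0.1114067678519883 dist 0.1025296790363385
ribs mid [0.62791526 0.18756961 0.03      ] [-0.00134932  0.02365098  0.        ]
carrier x from bar [0.98405326 0.17787404] 10.245953228145765 from knob 10.980412886133166
kat [0.49331932 0.13605151 0.03      ] carrier frame -0.21720751896139429 -0.02628217962110838
tu [0.60550235 0.0527582  0.1       ] carrier frame -0.12162915293831082 -0.12820168562157927
sh [0.58589693 0.31615447 0.098     ] carrier frame -0.09407057105000957 0.13448157780139586
jar [0.393  0.0056 0.    ] carrier frame -0.33913100552448333 -0.13680920926207746
r [0.62791526 0.18756961 0.03      ] carrier frame -0.07559420346039834 0.0004732548420907685
K [357. 264.]
b1 [380. 259.]
b2 [333. 255.]
kat [349. 228.]
tu [304. 233.]
sh [416. 251.]
```

View pics/scc.png

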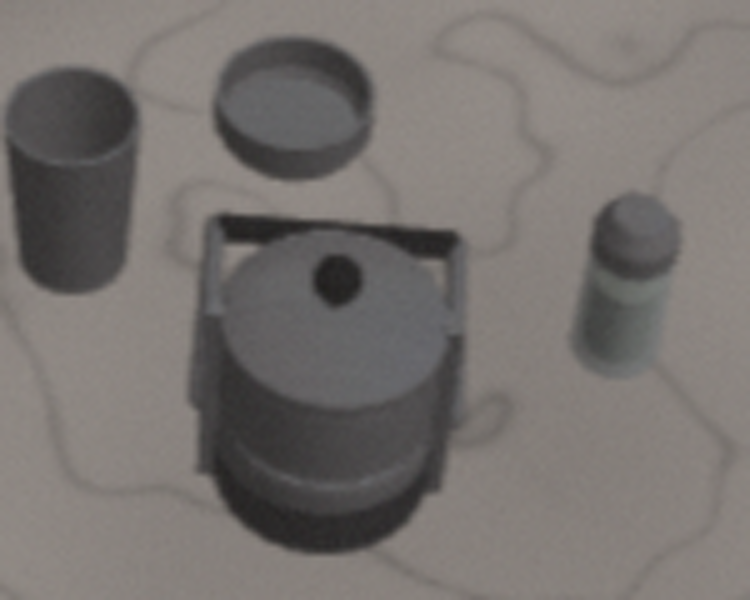

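The carrier points at a yaw of about 10.5° and the ribs fit at -77 mm. The tumbler clears the gripper body. I'll go over the pliers first for a close look on the way.

apply_moves --increments '[6,4.5,-2,0,0.5,6,9,-4,0,1,6,13.5,-6,0,1.5,6,18,-8,0,2,6,22.5,-10,0,2.5,6,27,-12,0,3,6,31.5,-14,0,3.5,6,36,-16,0,4,6,40.5,-18,0,4.6,6,45,-20,0,4.6]'

```text
clock: 1.15
tcp_pos: [0.5464, -0.2916, 0.2305]
ee_rot: [0.0, 0.996, 0.091, -0.0]
force: [-0.0, -1.1, -0.9]
width: 0.688
finger_force: 0.0
```

apply_moves --increments '[6,4.5,-2,0,0,6,9,-3.5,0,0,6,13,-4,0,0,6,13,-4,0,0,6,13,-4,0,0]'

```text
clock: 1.65
tcp_pos: [0.666, -0.2293, 0.2293]
ee_rot: [-0.0, 0.996, 0.092, -0.001]
force: [-0.6, -0.1, 0.8]
width: 0.686
finger_force: 0.0
```

Run:
```python
from bench import robot
from h import *
o=robot.get_obs();c=robot.capture('wrist');R,t=wristRt(c,o);print(o['clock'],o['tcp_pos'],o['ee_rot'],o['force'])
im=c['img'].astype(int);r,g,b=im[...,0],im[...,1],im[...,2]
red=((r>110)&(g<60)&(b<70)).astype(np.uint8);blue=((b>110)&(r<70)).astype(np.uint8)
n,l,s,ce=cv2.connectedComponentsWithStats(red)
for i in range(1,n):
    if s[i,4]>200:
        p=np.argwhere(l==i)[:,::-1];P=np.array([bp(c,*q,.028,R,t)[:2] for q in p.astype(float)]);e=np.linalg.eigh(np.cov(P.T))[1][:,1]
        rect=cv2.minAreaRect(P.astype(np.float32)*1000);print(s[i],P.mean(0),np.degrees(np.arctan2(-e[1],-e[0])),rect)
if blue.sum()>500:
    (u,v),ax,_=cv2.fitEllipse(cv2.convexHull(cv2.findNonZero(blue)));print(u,v,ax,bp(c,u,v,.008,R,t))
cv2.imwrite('pics/w1.png',c['img'][:,:,::-1])
import pickle;pickle.dump((o,c),open('w1.pkl','wb'))
```

```text
1.65 [ 0.66596552 -0.22929209  0.22932337] [-3.95938468e-04  9.95736508e-01  9.22391743e-02 -7.65096098e-04] [-0.62053479 -0.09624776  0.80965424]
327.9303894042969 164.58758544921875 (184.31065368652344, 187.6409149169922) [ 0.70332562 -0.2265008   0.008     ]
```

View pics/w1.png

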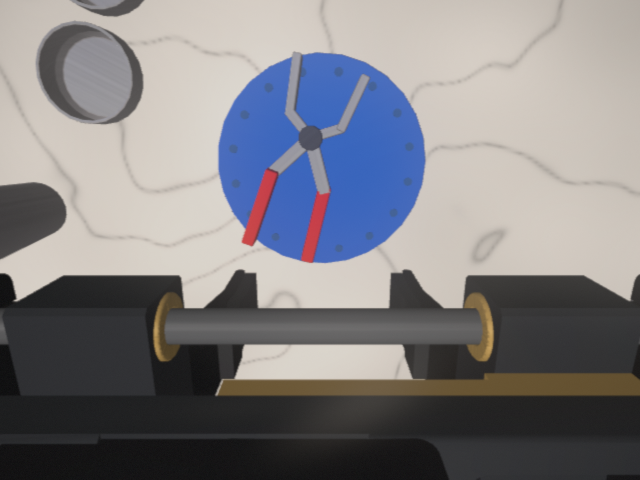

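The wrist view shows the pliers whole on the trivet: pivot (311,138), left handle (271,172)–(248,243), right handle (323,193)–(307,261), trivet centre about (322,158).

Run:
```python
import pickle
from h import *
o,c=pickle.load(open('w1.pkl','rb'));R,t=wristRt(c,o)
im=c['img'].astype(int);r,g,b=im[...,0],im[...,1],im[...,2]
red=((r>130)&(g<100)&(b<100)&(np.arange(480)[:,None]<270)).astype(np.uint8);blue=((b>110)&(r<100)&(np.arange(480)[:,None]<268)).astype(np.uint8)
blue=cv2.morphologyEx(blue,cv2.MORPH_OPEN,np.ones((5,5)))
n,l,s,ce=cv2.connectedComponentsWithStats(red);M=[]
for i in range(1,n):
    if s[i,4]>200:
        p=np.argwhere(l==i)[:,::-1].astype(float);P=np.array([bp(c,*q,.028,R,t)[:2] for q in p]);e=np.linalg.eigh(np.cov(P.T))[1][:,1]
        rect=cv2.minAreaRect(P.astype(np.float32)*1000);print(s[i],P.mean(0),np.degrees(np.arctan(e[1]/e[0])),rect);M.append(np.array(rect[0])/1000)
(u,v),ax,_=cv2.fitEllipse(cv2.convexHull(cv2.findNonZero(blue)));print(u,v,ax,bp(c,u,v,.008,R,t))
pv=bp(c,311,138,.032,R,t)[:2];m=sum(M)/2;d=pv-m;print(pv,m,np.linalg.norm(d),np.degrees(np.arctan2(d[1],d[0])),np.linalg.norm(M[0]-M[1]))
j=(bp(c,297,55,.028,R,t)+bp(c,365,78,.028,R,t))[:2]/2;d=j-m;print('jaw mid',j,np.degrees(np.arctan2(d[1],d[0])),np.linalg.norm(d))
```

```text
[242 170  35  76 907] [ 0.65437324 -0.17017559] -9.9838365499638 ((653.5465087890625, -169.97250366210938), (11.033509254455566, 74.15229034423828), 80.11219024658203)
[302 192  27  71 831] [ 0.64525147 -0.22442498] -3.1976582620576846 ((644.9751586914062, -224.28994750976562), (11.229601860046387, 69.70562744140625), 86.89045715332031)
321.19281005859375 157.38417053222656 (205.92160034179688, 208.68392944335938) [ 0.70882079 -0.21890299  0.008     ]
[ 0.72544655 -0.20681251] [ 0.64926083 -0.19713123] 0.07679837586804888 -7.242033191350363 0.05498956945312342
jaw mid [ 0.78670073 -0.21326425] -6.694877719423453 0.13838352364189221
```

apply_moves --increments '[4,-1.1,-4.8,0,0,4,-2.2,-9.6,0,0,4,-3.3,-14.4,0,0,4,-4.4,-19.2,0,0,4,-5.5,-24,0,0,4,-6.6,-28.8,2,0,4,-7.7,-33.6,5,0,4,-9,-38.4,8,0,4,-10.2,-43.1,12,0,4,-10.2,-43.1,14,0]' --grip_force 15

```text
clock: 2.7
tcp_pos: [0.4863, 0.1764, 0.0913]
ee_rot: [0.0, 0.996, 0.092, 0.002]
force: [-0.1, -0.7, -0.6]
width: 0.462
finger_force: 0.0
```

apply_moves --increments '[4,0,0,0,0,4,0,0,0,0]'

```text
clock: 2.9
tcp_pos: [0.4866, 0.1738, 0.0906]
ee_rot: [0.001, 0.996, 0.091, -0.0]
force: [0.1, -0.2, 1.1]
width: 0.457
finger_force: 0.0
```

Run:
```python
from bench import robot
from h import *
o=robot.get_obs();c=robot.capture('wrist');R,t=wristRt(c,o);print(o['clock'],o['tcp_pos'],o['ee_rot'],o['force'])
cv2.imwrite('pics/w2.png',c['img'][:,:,::-1])
print(pj(c,[.494,.1355,.03],R,t))
```

```text
2.9 [0.48661057 0.17375163 0.09064174] [ 6.54407318e-04  9.95831872e-01  9.12053809e-02 -1.80079118e-04] [ 0.06492925 -0.15800247  1.10723596]
(np.float64(389.98127389867375), np.float64(253.74545703719681))
```

View pics/w2.png

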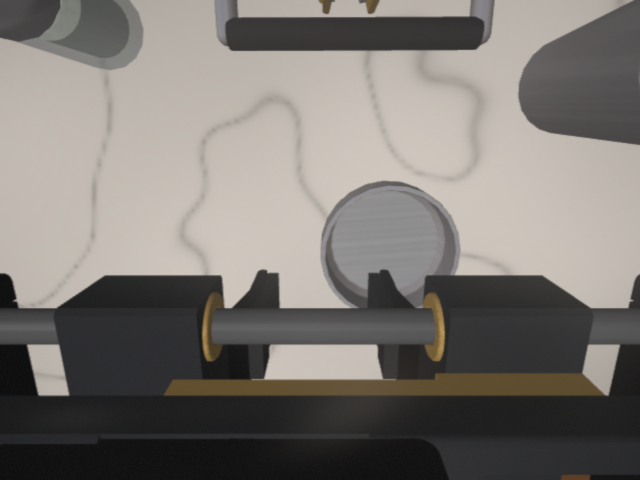

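The katori rim's centre is at (390,246), with its left edge at 321, between the fingers. The bar lies level at row 33. Now descend and grip the rim.

apply_moves --increments '[4,0.3,0.1,3.5,0,4,0.3,0.1,7,0,4,0.3,0.1,7,0,0,0.3,0.1,7,0,0,0.3,0.1,7,0,0,0.3,0.1,7,0,0,0.3,0.1,7,0,0,0.3,0.1,7,0]' --grip_force 15

```text
clock: 3.75
tcp_pos: [0.4904, 0.1748, 0.0212]
ee_rot: [0.0, 0.996, 0.092, 0.001]
force: [0.1, -1.0, 0.9]
width: 0.091
finger_force: 0.8
```

apply_moves --increments '[0,0,0,0,0,0,0,0,0,0,0,0,-1,0,0,0,0,-2,0,0]'

```text
clock: 4.15
tcp_pos: [0.4871, 0.1933, 0.0209]
ee_rot: [0.001, 0.996, 0.091, 0.0]
force: [1.0, -4.4, 5.8]
width: 0.05
finger_force: 14.4
```

Gripped (14 N). Drag along tool −y.

apply_moves --increments '[0,0,-2,0,0,0,0,-4,0,0,0,0,-6,0,0,0,0,-8,0,0,0,0,-10,0,0,0,0,-12,0,0,0,0,-13,0,0,0,0,-13,0,0,3,0,-13,0,0,3,0,-13,0,0]'

```text
clock: 5.15
tcp_pos: [0.4623, 0.3224, 0.0203]
ee_rot: [0.0, 0.996, 0.092, -0.0]
force: [-0.1, -1.1, -0.9]
width: 0.157
finger_force: 0.0
```

apply_moves --increments '[3,0,0,0,0,3,0,0,-4,0,3,0,0,-8,0,3,0,0,-12,0,3,0,0,-16,0,3,0,0,-20,0,3,0,0,-20,0,3,0,0,-20,0]'

```text
clock: 5.95
tcp_pos: [0.463, 0.3222, 0.2209]
ee_rot: [-0.0, 0.996, 0.091, 0.001]
force: [0.5, 0.4, -0.3]
width: 0.346
finger_force: 0.0
```

Run:
```python
from bench import robot
from h import *
o=robot.get_obs();c=robot.capture('wrist');R,t=wristRt(c,o);print(o['clock'],o['tcp_pos'],o['ee_rot'],o['force'])
cv2.imwrite('pics/w3.png',c['img'][:,:,::-1])
import pickle;pickle.dump((o,c),open('w3.pkl','wb'))
```

```text
5.95 [0.46296533 0.32217334 0.22091787] [-8.64304598e-05  9.95816403e-01  9.13739843e-02  6.91735263e-04] [ 0.46281923  0.37363004 -0.31731152]
```

View pics/w3.png

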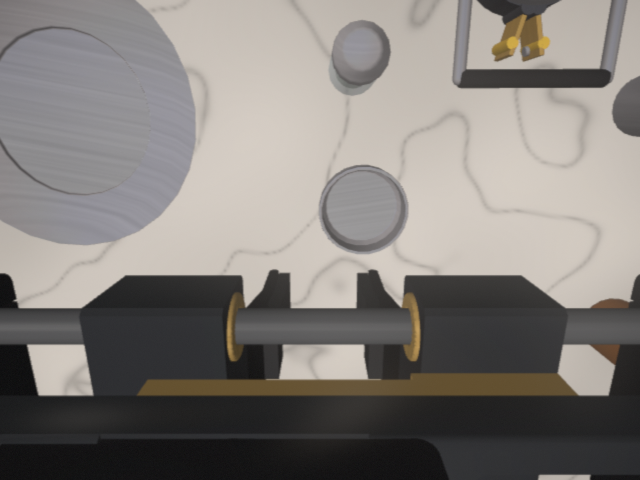

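The katori stands upright at (364,208), clear of the corridor, and the shaker is undisturbed. Next, the pliers.

apply_moves --increments '[8.7,0.9,5,0,2,8.7,1.8,10,0,4,8.7,2.7,15,0,6,8.7,3.6,20,0,8,8.7,4.5,25,0,10,8.7,5.4,30,0,12,8.7,6.3,35,0,14,8.7,7.2,40,0,16,8.7,8.1,45,0,17.3,8.7,9,50,0,17.3]'

```text
clock: 7.0
tcp_pos: [0.6391, -0.1475, 0.2184]
ee_rot: [0.0, 0.998, -0.06, -0.001]
force: [0.7, -0.3, 0.3]
width: 0.988
finger_force: 0.0
```

Run:
```python
import pickle
from h import *
from bench import robot
o,c=pickle.load(open('w3.pkl','rb'));R,t=wristRt(c,o)
b=[bp(c,457,79,.053,R,t),bp(c,611,78,.053,R,t)];m=sum(b)/2;e=(b[0]-b[1])[:2];print(b,m,np.linalg.norm(e),'yaw',np.degrees(np.arctan2(-e[0],e[1])))
print('ribs',(bp(c,508,46,.034,R,t)+bp(c,541,44,.034,R,t))/2,'kat',bp(c,364,208,.03,R,t))
o=robot.get_obs();print(o['tcp_pos'],o['ee_rot'],2*np.degrees(np.arctan2(o['ee_rot'][2],o['ee_rot'][1])))
yaw=2*np.arctan2(o['ee_rot'][2],o['ee_rot'][1]);d=np.array([.6553,-.1978])-o['tcp_pos'][:2]
print('need',d@[np.cos(yaw),np.sin(yaw)],d@[np.sin(yaw),-np.cos(yaw)])
```

```text
[array([0.58855081, 0.23964689, 0.053     ]), array([0.61109481, 0.12200032, 0.053     ])] [0.59982281 0.1808236  0.053     ] 0.1197870908860024 yaw 10.847788920612755
ribs [0.62659876 0.18739801 0.034     ] kat [0.47120436 0.28620649 0.03      ]
[ 0.63907118 -0.14750894  0.21840815] [ 4.61744783e-05  9.98217337e-01 -5.96650401e-02 -1.49309984e-03] -6.8411807135154445
need 0.022103827900879485 0.04799985457848989
```

apply_moves --increments '[8.7,2.2,4.8,0,0,8.7,2.2,4.8,5,0,8.7,2.2,4.8,10,0,8.7,2.2,4.8,14,0,8.7,2.2,4.8,17,0,8.7,2.2,4.8,19,0,8.7,2.2,4.8,19.9,0,8.7,2.2,4.8,19.9,0]'

```text
clock: 7.8
tcp_pos: [0.6544, -0.1954, 0.0195]
ee_rot: [-0.0, 0.998, -0.059, -0.002]
force: [0.5, -0.5, -0.3]
width: 0.999
finger_force: 0.0
```

apply_moves --increments '[7,0,0,0,0,6.6,0,0,0,0,6.2,0,0,0,0,5.8,0,0,0,0,5.7,0,0,0,0,5.7,0,0,0,0,5.7,0,0,0,0,5.7,0,0,0,0]' --grip_force 40

```text
clock: 8.6
tcp_pos: [0.656, -0.197, 0.0227]
ee_rot: [0.001, 0.998, -0.06, 0.001]
force: [-2.1, -2.6, 5.9]
width: 0.663
finger_force: 11.5
```

apply_moves --increments '[5.7,0,0,-1,0,5.7,0,0,-2,0,5.7,0,0,-4,0,5.7,0,0,-7,0,5.7,0,0,-10,0,5.7,0,0,-13,0,5.7,0,0,-15,0,5.7,0,0,-15,0,5.7,0,0,-15,0]'

```text
clock: 9.5
tcp_pos: [0.6556, -0.1953, 0.1713]
ee_rot: [-0.0, 0.998, -0.059, 0.0]
force: [-0.1, -0.1, -2.9]
width: 0.663
finger_force: 8.9
```

Run:
```python
from bench import robot
from h import *
o=robot.get_obs();c=robot.capture('wrist');R,t=wristRt(c,o);print(o['clock'],o['tcp_pos'],o['ee_rot'],o['force'],o['moment'],o['width'],o['finger_force'])
cv2.imwrite('pics/w4.png',c['img'][:,:,::-1])
import pickle;pickle.dump((o,c),open('w4.pkl','wb'))
```

```text
9.5 [ 0.65557079 -0.19532224  0.17126166] [-5.55443223e-05  9.98257710e-01 -5.90045843e-02  2.07629285e-05] [-0.11158903 -0.14661815 -2.93385868] [ 0.0423595   0.02730981 -0.03179166] 0.6630884245480078 8.850771635770798
```

View pics/w4.png

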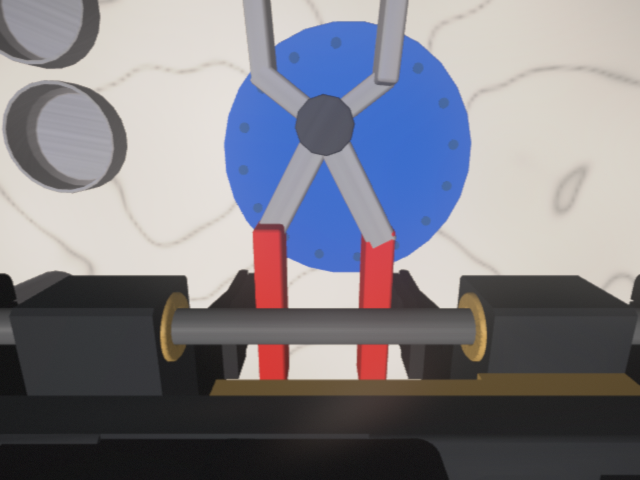

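The pliers are held level and aligned with the tool: pivot (325,125), jaws at columns 258 and 392. I'll compute the pose in hand and the approach.

Run:
```python
import pickle
from h import *
o,c=pickle.load(open('w4.pkl','rb'));T=c['T_tool_cam'];M=np.linalg.inv(T);R,t=M[:3,:3],M[:3,3]
und=.0105
print('pivot',bp(c,325,125,und-.024,R,t))
im=c['img'].astype(int);red=((im[...,0]>130)&(im[...,1]<100)&(im[...,2]<100))
for v in (245,260,275,370):
    x=np.flatnonzero(red[v]);x1=x[x<323];x2=x[x>=323];a=[bp(c,q,v,und-.02,R,t)[:2]*1000 for q in(x1[0],x1[-1],x2[0],x2[-1])];print(v,np.round(a,1).tolist())
p=np.array([bp(c,q,60,und-.02,R,t)*1000 for q in(249,273,379,405)]);print(np.round(p,1).tolist())
# target TCP for jaw at clamp, grip 70 behind pivot at TCP
yaw=np.radians(10.7);C=np.array([.6265,.187]);
for back in(0,.09):
  print(back,C-(.12+back)*np.array([np.cos(yaw),np.sin(yaw)]))
```

```text
pivot [ 0.07215284  0.00067175 -0.0135    ]
245 [[26.9, -27.1], [26.9, -16.5], [26.9, 14.9], [26.9, 27.4]]
260 [[20.7, -26.9], [20.7, -16.7], [20.7, 15.0], [20.7, 27.3]]
275 [[14.4, -27.6], [14.4, -16.4], [14.4, 14.8], [14.4, 27.6]]
370 [[-29.2, -27.1], [-29.2, -16.8], [-29.2, 15.0], [-29.2, 26.6]]
[[93.9, -25.7, -9.5], [93.9, -17.4, -9.5], [93.9, 19.4, -9.5], [93.9, 28.4, -9.5]]
0 [0.50858646 0.16472001]
0.09 [0.42015131 0.14801001]
```

apply_moves --increments '[5.7,-1,-1.2,0,-1,5.7,-4,-4.7,0,-3,5.7,-7,-8.3,0,-5,5.7,-10,-11.9,0,-7,5.7,-13,-15.4,0,-9,5.7,-16,-19,0,-11,5.7,-19,-22.6,0,-13,5.7,-22,-26.1,0,-15,5.7,-25,-29.7,0,-17,5.7,-26.7,-31.7,0,-17.5]'

```text
clock: 10.55
tcp_pos: [0.425, 0.1534, 0.1703]
ee_rot: [0.0, 0.995, 0.096, -0.001]
force: [0.4, 1.1, -1.9]
width: 0.657
finger_force: 8.8
```

apply_moves --increments '[5.7,0,0,0,0,5.7,0,0,0,0,5.7,0,0,4,0,5.7,0,0,7,0,5.7,0,0,10,0,5.7,0,0,10,0,5.7,0,0,10,0]'

```text
clock: 11.25
tcp_pos: [0.4281, 0.15, 0.0716]
ee_rot: [-0.0, 0.996, 0.093, -0.001]
force: [1.3, 0.6, -2.4]
width: 0.659
finger_force: 8.8
```

```bash
cat > look.py <<'E'
import sys,pickle
from bench import robot
from h import *
o=robot.get_obs();c=robot.capture('wrist');R,t=wristRt(c,o);yaw=2*np.arctan2(o['ee_rot'][2],o['ee_rot'][1])
print(o['clock'],o['tcp_pos'],np.degrees(yaw),o['force'],o['width'],o['finger_force'])
d=np.array([.5063,.1658])-o['tcp_pos'][:2];print('to go x,y cm',100*d@[np.cos(yaw),np.sin(yaw)],100*d@[np.sin(yaw),-np.cos(yaw)])
cv2.imwrite(f'pics/{sys.argv[1]}.png',c['img'][:,:,::-1]);pickle.dump((o,c),open(sys.argv[1]+'.pkl','wb'))
im=c['img'].astype(int);y=((im[...,0]>130)&(im[...,1]>100)&(im[...,2]<.35*im[...,0])).astype(np.uint8);y[250:]=0
n,l,s,ce=cv2.connectedComponentsWithStats(y)
for i in range(1,n):
    if s[i,4]>30:print('yel',s[i],ce[i])
E
python3 look.py w5
```

```text
11.25 [0.4280943  0.14997412 0.07156376] 10.64092382017255 [ 1.32893442  0.60046892 -2.38024483] 0.6591010840630704 8.845291435718536
to go x,y cm 7.978315646363577 -0.11127920008968552
```

View pics/w5.png

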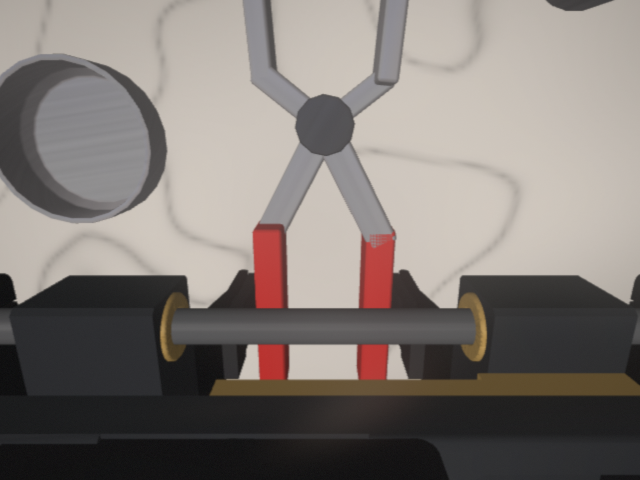

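The pliers are level over the corridor and the katori is well to the left. Descend, then check with the fixed cameras.

apply_moves --increments '[5.7,0,-0.1,3,0,5.7,0,-0.1,4.5,0,5.7,0,-0.1,4.9,0,5.7,1,-0.1,4.9,0,5.7,2,-0.1,4.9,0,5.7,2,-0.1,4.9,0]'

```text
clock: 11.9
tcp_pos: [0.4502, 0.156, 0.024]
ee_rot: [-0.0, 0.996, 0.093, 0.002]
force: [0.8, 1.2, -1.7]
width: 0.654
finger_force: 8.8
```

```bash
python3 look.py w6
python3 - <<'E'
from bench import robot
from h import *
a=robot.capture('top');b=robot.capture('scene')
A=cv2.resize(a['img'][170:270,220:320,::-1],(400,400),interpolation=cv2.INTER_CUBIC);B=cv2.resize(b['img'][200:300,310:410,::-1],(400,400),interpolation=cv2.INTER_CUBIC)
cv2.imwrite('pics/ab.png',np.hstack([A,B]))
E
```

```text
11.9 [0.45018926 0.15598249 0.02395948] 10.668623859487381 [ 0.77558411  1.22114838 -1.67498316] 0.6541036421144769 8.84940192103386
to go x,y cm 5.695832968613576 0.07398891985653872
```

View pics/ab.png

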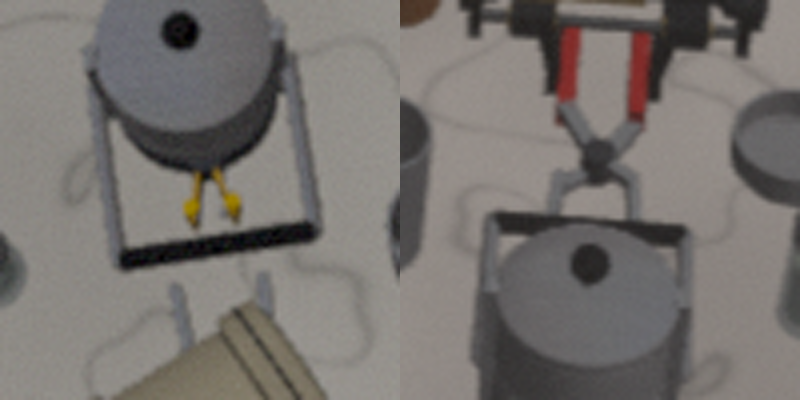

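Top crop: jaw tips (177,287) and (263,276), straddling the ribs at (193,207) and (235,207).

Run:
```python
import pickle
from h import *
c=pickle.load(open('d0.pkl','rb'))['top'];f=lambda u,v,z:bp(c,220+(u+.5)/4-.5,170+(v+.5)/4-.5,z)[:2]
y=np.radians(10.7);X=np.array([np.cos(y),np.sin(y)]);Y=np.array([-X[1],X[0]])
for n,a in dict(tips=[(177,287,.033),(263,276,.033)],ribs=[(193,207,.034),(235,207,.034)],bar=[(121,259,.053),(318,231,.053)]).items():
    P=[f(*q) for q in a];m=sum(P)/2;print(n,m,'fwd',m@X,'lat',m@Y,np.linalg.norm(P[0]-P[1]),(P[0]-P[1])@X)
```

```text
tips [0.58339351 0.18089559] fwd 0.606836201169975 lat 0.06943362686760368 0.050876877081147256 0.00144607159408774
ribs [0.62779921 0.1861085 ] fwd 0.6514376690835773 lat 0.06631123711960586 0.024795525011977182 0.003886586663278562
bar [0.60136968 0.18068882] fwd 0.6244614225933254 lat 0.06589287230947596 0.11525328223964718 0.0015600598200728056
```

apply_moves --increments '[5.7,0,0.25,0.1,0,5.7,0.5,0.25,0.1,0,5.7,1.2,0.25,0.1,0,5.7,2,0.25,0.1,0,5.7,2.6,0.25,0.1,0,5.7,2.6,0.25,0.1,0]'

```text
clock: 12.65
tcp_pos: [0.4744, 0.1581, 0.0215]
ee_rot: [-0.0, 0.996, 0.093, 0.0]
force: [-0.0, 0.5, -2.5]
width: 0.655
finger_force: 8.8
```

```bash
python3 look.py w7
```

```text
12.65 [0.47444565 0.15805159 0.02153315] 10.700109661421711 [-0.01656587  0.46932651 -2.47054214] 0.655355103752429 8.849378675222397
to go x,y cm 3.2739111703760266 -0.1699334081856616
```

apply_moves --increments '[5.7,0.6,0,0,0,5.7,1.2,0,0,0,5.7,1.8,0,0,0,5.7,2.4,0,0,0,5.7,2.8,0,0,0,5.7,3.1,0,0,0,5.7,3.1,0,0,0,5.7,3.1,0,0,0]'

```text
clock: 13.5
tcp_pos: [0.5038, 0.1635, 0.0215]
ee_rot: [0.0, 0.996, 0.093, -0.0]
force: [-0.3, 0.5, -1.8]
width: 0.658
finger_force: 8.8
```

```bash
python3 look.py w8
```

```text
13.5 [0.50377299 0.16349875 0.02145052] 10.719622468339804 [-0.28736392  0.48157014 -1.82241863] 0.6582534372960099 8.849263787269592
to go x,y cm 0.2910956163952874 -0.17910597729506364
```

apply_moves --increments '[5.5,0.2,0,0,0,5.2,0.2,0,0,0,4.9,0.2,0,0,0,4.6,0.2,0,0,0,4.4,0.2,0,0,0,4.3,0.2,0,0,0,4.3,0.2,0,0,0]' --grip_force 50

```text
clock: 14.25
tcp_pos: [0.505, 0.1637, 0.0212]
ee_rot: [0.0, 0.996, 0.093, -0.001]
force: [-3.8, -1.5, -2.0]
width: 0.502
finger_force: 20.0
```

apply_moves --increments '[4,0,0,0,0,3.7,0,0,0,0,3.4,0,0,0,0,3.1,0,0,0,0,2.9,0,0,0,0,2.7,0,0,0,0,2.6,0,0,0,0,2.6,0,0,0,0]'

```text
clock: 15.05
tcp_pos: [0.5061, 0.164, 0.0216]
ee_rot: [-0.0, 0.996, 0.093, 0.0]
force: [0.1, 0.2, -2.3]
width: 0.308
finger_force: 14.5
```

```bash
python3 look.py w9
```

```text
15.05 [0.50609331 0.16396708 0.02164606] 10.718606941611647 [ 0.12617543  0.22553685 -2.29994657] 0.307938723498499 14.521851986646652
to go x,y cm 0.054397684507830606 -0.17624944103889392
```

The force rose to 20 N and then dropped, so the clamp has clicked. I'll squeeze a bit more to press firmly against the shut tabs.

apply_moves --increments '[2.4,0,0,0,0,2.2,0,0,0,0,2.2,0,0,0,0,2.2,0,0,0,0,2.2,0,0,0,0,2.2,0,0,0,0]' --grip_force 35

```text
clock: 15.7
tcp_pos: [0.5056, 0.1638, 0.0214]
ee_rot: [0.0, 0.996, 0.093, -0.0]
force: [-2.6, -0.0, -2.0]
width: 0.258
finger_force: 31.5
```

apply_moves --increments '[3,0,0,0,0,4,0,0,0,0,5,0,0,0,0,5.7,0,0,0,0,5.7,0,0,0,0,5.7,0,0,0,0,5.7,0,0,0,0,5.7,0,0,0,0]' --grip_force 40

```text
clock: 16.5
tcp_pos: [0.5059, 0.1639, 0.0215]
ee_rot: [0.0, 0.996, 0.093, 0.0]
force: [-0.1, 0.2, -2.7]
width: 0.658
finger_force: 9.0
```

Run:
```python
from bench import robot
import pickle
from h import *
a=pickle.load(open('d0.pkl','rb'))['top'];b=robot.capture('top');o=robot.get_obs();print(o['tcp_pos'],o['force'],o['width'],o['finger_force'])
for c in(a,b):
    im=c['img'].astype(int)[205:232,255:292];y=((im[...,0]>90)&(im[...,2]<.45*im[...,0])).astype(np.uint8)
    print('\n'.join(''.join('.#'[q] for q in r) for r in y))
```

```text
[0.50592895 0.16384799 0.02153898] [ 0.3645826  -0.17325307 -2.25038476] 0.6565385699411868 8.927263766527176
.....................................
.....................................
.....................................
.....................................
.....................................
.....................................
.....................................
...................#.................
..................##.................
..............#...##.................
..............#....#.................
..............#.....#................
..............#......................
..............#......##..............
.............##......####............
............###......####............
...........####.......###............
...........####.......###............
............##........##.............
............##.......................
.............#.......................
.....................................
.....................................
.....................................
.....................................
.....................................
..
[... 361 characters left out ...]
................
..............##..#..................
...............#.....................
.....................................
.....................................
.....................................
.....................................
.....................................
.....................................
.....................................
.....................................
.....................................
.....................................
.....................................
.....................................
.....................................
.....................................
.....................................
.....................................
```

apply_moves --increments '[5.7,-0.6,0,0,0,5.7,-1.4,0,0,0,5.7,-2.4,0,0,0,5.7,-3.6,0,0,0,5.7,-5,0,0,0,5.7,-6.4,0,0,0,5.7,-7.6,0,0,0,5.7,-8,0,0,0,5.7,-8,0,0,0]'

```text
clock: 17.45
tcp_pos: [0.427, 0.1488, 0.0217]
ee_rot: [0.0, 0.996, 0.093, 0.0]
force: [0.3, 0.2, -1.7]
width: 0.659
finger_force: 8.8
```

Run:
```python
from bench import robot
from h import *
c=robot.capture('top');o=robot.get_obs();print(o['tcp_pos'],o['force'],o['width'],o['finger_force'])
im=c['img'].astype(int)[205:232,255:292];y=((im[...,0]>90)&(im[...,2]<.45*im[...,0])).astype(np.uint8)
print('\n'.join(''.join('.#'[q] for q in r) for r in y))
```

```text
[0.42755358 0.14895781 0.02176322] [-0.402364    0.32670106 -1.5677239 ] 0.6566349776442064 8.846704512834549
.....................................
.....................................
.....................................
.....................................
.....................................
.....................................
.....................................
.....................................
...............#..#..................
...............#.##..................
...............#..#..................
.....................................
.....................................
...................#.................
...................##................
...............##..###...............
..............###..###...............
..............###..###...............
..............###...##...............
...............##...#................
................##...................
.....................................
.....................................
.....................................
.....................................
.....................................
.....................................
```

The ribs are now visibly close together (outer span 14 px down to 8 px), so the clamp is shut. Carry the pliers back to the trivet.

apply_moves --increments '[5.7,-0.2,0,-3,0,5.7,-0.2,0,-6,0,5.7,-0.2,0,-9,0,5.7,-0.2,0,-12,0,5.7,-0.2,0,-15,0,5.7,-0.2,0,-15,0]'

```text
clock: 18.1
tcp_pos: [0.4279, 0.1497, 0.1755]
ee_rot: [-0.0, 0.996, 0.093, 0.003]
force: [0.0, -0.5, -2.2]
width: 0.658
finger_force: 8.8
```

apply_moves --increments '[5.7,1,2.5,0,1,5.7,2.7,6.7,0,3,5.7,4.5,11.2,0,5,5.7,6.3,15.7,0,7,5.7,8.1,20.2,0,9,5.7,9.9,24.7,0,11,5.7,11.7,29.2,0,13,5.7,13.5,33.7,0,15,5.7,15.2,38,0,17,5.7,16.1,39.8,0,17.5]'

```text
clock: 19.1
tcp_pos: [0.658, -0.2181, 0.1693]
ee_rot: [0.001, 0.998, -0.062, -0.001]
force: [-0.4, -0.7, -1.8]
width: 0.653
finger_force: 8.8
```

apply_moves --increments '[5.7,0,0,0,0,5.7,0,0,0,0]'

```text
clock: 19.3
tcp_pos: [0.6574, -0.2122, 0.1699]
ee_rot: [-0.0, 0.998, -0.059, -0.001]
force: [-0.1, 0.5, -3.6]
width: 0.657
finger_force: 8.8
```

```bash
python3 look.py w10
python3 - <<'E'
import pickle
from h import *
o,c=pickle.load(open('w10.pkl','rb'));R,t=wristRt(c,o);M=np.linalg.inv(c['T_tool_cam'])
im=c['img'].astype(int);row=np.arange(480)[:,None]
blue=((im[...,2]>110)&(im[...,0]<100)&(row<262)).astype(np.uint8);blue=cv2.morphologyEx(blue,cv2.MORPH_OPEN,np.ones((5,5)))
p=cv2.convexHull(cv2.findNonZero(blue));(u,v),ax,_=cv2.fitEllipse(p);print('trivet',u,v,ax,bp(c,u,v,.008,R,t))
red=((im[...,0]>130)&(im[...,1]<100)&(im[...,2]<100))
for v in(245,275):
    x=np.flatnonzero(red[v]);print(v,x.min(),x.max())
dark=((im.max(2)<100)&(row<180)&(row>60)).astype(np.uint8);n,l,s,ce=cv2.connectedComponentsWithStats(dark)
for i in range(1,n):
    if s[i,4]>800:print('dark',s[i],ce[i],bp(c,*ce[i],-.0135,M[:3,:3],M[:3,3]))
E
```

```text
19.3 [ 0.65743215 -0.21223412  0.16991142] -6.789640500953739 [-0.1318448   0.52012678 -3.62651724] 0.6570050616708448 8.849154710769653
to go x,y cm -19.47651132690201 -35.75154116092925
trivet 326.78857421875 149.5698699951172 (245.48765563964844, 246.48606872558594) [ 0.71109407 -0.2213451   0.008     ]
245 254 393
275 254 392
dark [  47   89   58   91 1137] [ 88.6824978  134.06332454] [ 0.06904119 -0.08283299 -0.0135    ]
dark [   0   90   39   90 1507] [ 10.45985401 134.00796284] [ 0.06905076 -0.1104907  -0.0135    ]
dark [ 300   95   54   61 1503] [333.23419827 130.09647372] [ 0.07042405  0.00357532 -0.0135    ]
```

apply_moves --increments '[5.7,0.2,0,4,0,5.7,0.2,0,8,0,5.7,0.2,0,11,0,5.7,0.2,0,13,0,5.7,0.2,0,14.2,0,5.7,0.2,0,14.8,0,5.7,0.2,0,15,0,5.7,0.2,0,15,0]'

```text
clock: 20.15
tcp_pos: [0.6602, -0.2125, 0.0228]
ee_rot: [0.0, 0.998, -0.059, 0.001]
force: [-0.7, -0.5, -2.0]
width: 0.657
finger_force: 8.9
```

apply_moves --increments '[5.7,0,0,0.1,0,5.7,0,0,0.2,0,5.7,0,0,0.2,0,5.7,0,0,0.2,0]'

```text
clock: 20.55
tcp_pos: [0.6606, -0.2129, 0.0221]
ee_rot: [0.0, 0.998, -0.059, 0.001]
force: [-3.9, 1.4, 9.7]
width: 0.662
finger_force: 9.3
```

Landed (force +9.7 N). Release slowly, open fully and rise.

apply_moves --increments '[6,0,0,0,0,6.3,0,0,0,0,6.6,0,0,0,0,7,0,0,0,0,8,0,0,0,0,8.7,0,0,0,0,8.7,0,0,0,0,8.7,0,0,0,0,8.7,0,0,-0.5,0,8.7,0,0,-1,0]'

```text
clock: 21.55
tcp_pos: [0.6594, -0.2127, 0.0298]
ee_rot: [-0.0, 0.998, -0.059, -0.0]
force: [0.2, -0.7, 0.7]
width: 1.0
finger_force: 0.0
```

apply_moves --increments '[8.7,0,0,-3,0,8.7,0,0,-6,0,8.7,0,0,-10,0,8.7,0,0,-14,0,8.7,0,0,-18,0,8.7,0,0,-20,0,8.7,0,0,-20,0,8.7,0,0,-20,0,8.7,0,0,-20,0]'

```text
clock: 22.45
tcp_pos: [0.6589, -0.2126, 0.2282]
ee_rot: [-0.0, 0.998, -0.059, -0.001]
force: [-0.0, 0.0, -0.5]
width: 1.001
finger_force: 0.0
```

```bash
python3 look.py w11
python3 - <<'E'
import pickle
from h import *
o,c=pickle.load(open('w11.pkl','rb'));R,t=wristRt(c,o);print(o['force'])
im=c['img'].astype(int);r,g,b=im[...,0],im[...,1],im[...,2];row=np.arange(480)[:,None]
red=((r>130)&(g<100)&(b<100)&(row<275)).astype(np.uint8);blue=((b>110)&(r<100)&(row<265)).astype(np.uint8)
blue=cv2.morphologyEx(blue,cv2.MORPH_OPEN,np.ones((5,5)))
n,l,s,ce=cv2.connectedComponentsWithStats(red)
for i in range(1,n):
    if s[i,4]>200:
        P=np.array([bp(c,*q,.028,R,t)[:2] for q in np.argwhere(l==i)[:,::-1].astype(float)]);print(s[i],cv2.minAreaRect(P.astype(np.float32)*1000))
(u,v),ax,_=cv2.fitEllipse(cv2.convexHull(cv2.findNonZero(blue)));print('triv',ax,bp(c,u,v,.008,R,t))
dark=((im.max(2)<100)&(row<200)).astype(np.uint8);n,l,s,ce=cv2.connectedComponentsWithStats(dark)
for i in range(1,n):
    if 200<s[i,4]:print('dark',s[i],bp(c,*ce[i],.032,R,t))
E
```

```text
22.45 [ 0.65893723 -0.21261446  0.22822682] -6.781931700931959 [-0.01976875  0.04866576 -0.48364284] 1.0011157381964355 0.0
to go x,y cm -19.625647884210483 -35.774156251378095
[-0.01976875  0.04866576 -0.48364284]
[288 170  15  79 909] ((659.0596313476562, -185.46568298339844), (10.885190963745117, 74.58573913574219), 79.49439239501953)
[346 172  15  77 952] ((651.619140625, -239.86788940429688), (11.751436233520508, 72.7955551147461), 86.36521911621094)
triv (207.49940490722656, 211.382568359375) [ 0.70891945 -0.22096921  0.008     ]
dark [   8    0   61   78 1923] [0.83176568 0.01170771 0.032     ]
dark [  66    0   51   84 1035] [ 0.81542496 -0.04655323  0.032     ]
dark [ 92  97  47  87 754] [ 0.74156787 -0.04707195  0.032     ]
dark [  39   98   64   87 1998] [0.74585578 0.01094718 0.032     ]
dark [314 114  23  25 448] [ 0.73081686 -0.22241142  0.032     ]
```

The pliers lie open on the trivet, with their middle about 2 mm from its centre. The clamp is shut and the katori is standing. Handing in.

```bash
python3 -c "
from bench import robot
print(robot.close_job())"
```

```text
the job is handed in; nothing more can be done
None
```

I handed the job in at about 22.5 s on the robot's clock: the clamp is shut, the pliers lie open on the trivet about 2 mm from its centre by camera measurement, and the katori stands upright about 150 mm from where it was; the hand-in returned no verdict.

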